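# Swap burnt-out tins for fresh candles in the snap-lid tote

## Task

Squeeze the release tab of the black carry tote's cover, swing the cover fully open, take every burnt-out tin out and leave it inside the empty blue crate, and stand every finished tin candle that is loose on the bench (not the big ones already crated) upright on the floor of the tote's bays. Then shut the cover until it snaps in flush and the tab has sprung back, and leave the jar and the matchbox where they are.

Things in the scene. Friction and masses are not known exactly. Their poses are not given: they have to be found in the camera images.
- tote: black plastic carry tote fixed to the bench, 180 (x) x 288 (y) x 70 mm high, walls and floor 5 mm; origin at the centre of its underside, z up, the front (catch side) is its -x side. A ledge 40 mm wide and high runs inside the rear (+x) wall; before it low cross walls, 15 mm above the floor, at y = -41 and 41 mm part three bays, 130 mm along x. Vented grey cover, 6 mm thick, hinged along the +x rim
- bay0 (a point): centre of the floor of the tote's bay on the -y side (20 mm to -x, 82 mm to -y of the tote's origin; 5 mm above the tote's underside)
- bay1 (a point): centre of the floor of the tote's middle bay (20 mm to -x of the tote's origin)
- bay2 (a point): centre of the floor of the tote's bay on the +y side (20 mm to -x, 82 mm to +y of the tote's origin)
- cover (a joint): angle of the tote's cover: 0 shut, 1.75 rad fully open (tipped back past upright against its stop); its front edge rises as it grows. It swings freely, weighs 310 g, falls shut if let go below about 1.4 rad and rests open beyond about 1.6 rad. A spring catch holds it within 0.02 of 0 until the tab is pressed
- cover_hinge (a point): middle of the cover's hinge line (along the tote's y), on the rear rim, 90 mm to +x of the tote's origin, at the height of the cover's underside, 70 mm above the tote's underside; fixed
- cover_grip (a point): where to pinch the cover; moves and turns with it. In the cover's axes (the tote's when shut) 158 mm to -x of the hinge, 30 mm above the cover's underside, 24 mm above its top; z is the cover's outward normal. Midway between the outer faces of two black upright plates (fixed plate and pressed tab): squeeze them together along y, then lift round the hinge; they turn between the fingers
- tab_face (a point): centre of the outer (+y) face of the release tab, the upright plate on the +y side; tab and fixed plate are each 24 mm (x) x 8 mm (y) x 36 mm high above the cover, and stand face to face. Over both outer faces it is 44 mm at rest, 37 mm with the tab fully pressed; the fixed plate's outer face is 18.5 mm to -y of cover_grip
- tab (a joint): travel of the release tab towards the fixed plate (the cover's -y): 0 at rest, 0.007 m fully pressed; the catch is free above about 0.0055. Its spring needs 2 N to start, 6 N for full travel, and returns it. The catch's nose is bevelled below, so the cover also snaps in when its front edge is pushed down without pressing the tab
- crate: blue slatted open plastic crate, empty at the start, fixed to the bench, 170 (x) x 150 (y) x 60 mm high, walls and floor 5 mm; origin at the centre of its underside, z up
- candle0: finished tin candle: gold-coloured ribbed tin, 50 mm in diameter and 58 mm high, full of wax with two crossed cardboard strips on top, about 130 g, standing on the bench at the start; origin at the centre of its underside, z up. May be absent
- candle1: finished tin candle: gold-coloured ribbed tin, 50 mm in diameter and 58 mm high, full of wax with two crossed cardboard strips on top, about 130 g, standing on the bench at the start; origin at the centre of its underside, z up. May be absent
- candle2: finished tin candle: gold-coloured ribbed tin, 50 mm in diameter and 58 mm high, full of wax with two crossed cardboard strips on top, about 130 g, standing on the bench at the start; origin at the centre of its underside, z up. May be absent
- candle3: finished tin candle: gold-coloured ribbed tin, 50 mm in diameter and 58 mm high, full of wax with two crossed cardboard strips on top, about 130 g, standing on the bench at the start; origin at the centre of its underside, z up. May be absent
- spent0: burnt-out tin: squat empty silvery tin with a black inside, 48 mm in diameter and 40 mm high, about 40 g, standing in a bay of the tote, under the cover, at the start; origin at the centre of its underside, z up. May be absent
- spent1: burnt-out tin: squat empty silvery tin with a black inside, 48 mm in diameter and 40 mm high, about 40 g, standing in a bay of the tote, under the cover, at the start; origin at the centre of its underside, z up. May be absent
- spent2: burnt-out tin: squat empty silvery tin with a black inside, 48 mm in diameter and 40 mm high, about 40 g, standing in a bay of the tote, under the cover, at the start; origin at the centre of its underside, z up. May be absent
- jar: glass jar with a steel lid, 60 mm in diameter, 80 mm high, standing on the bench; to be left alone; origin at the centre of its underside
- matchbox: cardboard matchbox 55 x 36 x 15 mm lying on the bench; to be left alone; origin at the centre of its underside

How it is judged (in metres and radians):
On the way, in this order (a step that is already met when the one before it is completed fails the run):
1. the release tab is pressed in while the cover is still shut (value of joint tab above 0.0045 m and value of joint cover below 0.15 rad), for 0.05 s.
2. the cover is swung open past upright (value of joint cover above 1.5 rad), for 0.2 s.
3. with the cover open, every burnt-out tin is in the crate and every candle stands in the tote (value of joint cover above 1.3 rad and x of candle0 in the frame of tote between -0.085 and 0.085 m and y of candle0 in the frame of tote between -0.139 and 0.139 m and z of candle0 in the frame of tote between -0.002 and 0.012 m and angle between each of candle0, candle1, candle2, candle3's own z axis and vertical below 0.2 rad and x of candle1 in the frame of tote between -0.085 and 0.085 m and y of candle1 in the frame of tote between -0.139 and 0.139 m and z of candle1 in the frame of tote between -0.002 and 0.012 m and x of candle2 in the frame of tote between -0.085 and 0.085 m and y of candle2 in the frame of tote between -0.139 and 0.139 m and z of candle2 in the frame of tote between -0.002 and 0.012 m and x of candle3 in the frame of tote between -0.085 and 0.085 m and y of candle3 in the frame of tote between -0.139 and 0.139 m and z of candle3 in the frame of tote between -0.002 and 0.012 m and x of spent0 in the frame of crate between -0.08 and 0.08 m and y of spent0 in the frame of crate between -0.07 and 0.07 m and z of spent0 in the frame of crate between -0.002 and 0.055 m and x of spent1 in the frame of crate between -0.08 and 0.08 m and y of spent1 in the frame of crate between -0.07 and 0.07 m and z of spent1 in the frame of crate between -0.002 and 0.055 m and x of spent2 in the frame of crate between -0.08 and 0.08 m and y of spent2 in the frame of crate between -0.07 and 0.07 m and z of spent2 in the frame of crate between -0.002 and 0.055 m), for 0.2 s.
4. the cover is shut and snapped in (value of joint cover below 0.03 rad and value of joint tab below 0.0025 m), for 0.2 s.
At the end, for the whole second after the job is handed in: The cover is shut (below 0.03 rad) with the tab sprung back (below 2.5 mm); every candle present stands upright (within 0.2 rad) on the floor of the tote (its underside within 12 mm of the tote's underside, between the walls); every burnt-out tin present lies or stands inside the crate; all at rest (all of step 4 and x of candle0 in the frame of tote between -0.085 and 0.085 m and y of candle0 in the frame of tote between -0.139 and 0.139 m and z of candle0 in the frame of tote between -0.002 and 0.012 m and angle between each of candle0, candle1, candle2, candle3's own z axis and vertical below 0.2 rad and x of candle1 in the frame of tote between -0.085 and 0.085 m and y of candle1 in the frame of tote between -0.139 and 0.139 m and z of candle1 in the frame of tote between -0.002 and 0.012 m and x of candle2 in the frame of tote between -0.085 and 0.085 m and y of candle2 in the frame of tote between -0.139 and 0.139 m and z of candle2 in the frame of tote between -0.002 and 0.012 m and x of candle3 in the frame of tote between -0.085 and 0.085 m and y of candle3 in the frame of tote between -0.139 and 0.139 m and z of candle3 in the frame of tote between -0.002 and 0.012 m and x of spent0 in the frame of crate between -0.08 and 0.08 m and y of spent0 in the frame of crate between -0.07 and 0.07 m and z of spent0 in the frame of crate between -0.002 and 0.055 m and x of spent1 in the frame of crate between -0.08 and 0.08 m and y of spent1 in the frame of crate between -0.07 and 0.07 m and z of spent1 in the frame of crate between -0.002 and 0.055 m and x of spent2 in the frame of crate between -0.08 and 0.08 m and y of spent2 in the frame of crate between -0.07 and 0.07 m and z of spent2 in the frame of crate between -0.002 and 0.055 m and linear speed of each of candle0, candle1, candle2, candle3, spent0, spent1, spent2 below 0.03 m/s); the robot touches nothing.
It fails at once if the jar is tipped over (angle between jar's own z axis and vertical above 0.6 rad).
It fails at once if the jar or the matchbox is moved more than 40 mm (distance of any of jar, matchbox from where it was at the start of the episode above 0.04 m).
Of candle0, candle1, candle2, candle3 only 2 to 3 are there at a start; the rules pass over those that are not, and their reading is None.
Of spent0, spent1, spent2 only 1 to 2 are there at a start; the rules pass over those that are not, and their reading is None.
At some moment in a run one of candle0, candle1, candle2, candle3, spent0, spent1, spent2 may be knocked a few centimetres aside while the robot is not near it.
It also fails if it takes over 210 s, if anything falls off the work surface, if the arm or the gripper's body presses on something with over 40 N, if the wrist force passes 120 N, or if a joint passes its speed limit or range.

## Robot

A 6-joint arm with a two-finger parallel gripper is mounted at the origin on the work surface. World frame = base frame: x ahead of the robot, y to its left, z up, the work surface at z = 0. Lengths are in m, angles in degrees, forces in N, time in s.
With the tool pointing down it reaches from about 0.25 to 0.725 m from the base axis. Payload 9.7 kg.
Tool frame: the origin (TCP) lies at the centre of the arm's flange, where the gripper is bolted on; the fingertips stand 173 mm ahead of it and the grasp point (between the pads) lies 155 mm ahead of it; z points along the fingers, y is the line along which they close (so a half turn about z gives the same grasp; the last joint's range is limited). The gripper opens to 85 mm and grips with 20 to 120 N. Pads are 22 mm wide; open, the fingers measure 114 mm over their backs; the gripper's body (76 mm by 85 mm) begins 54 mm behind the grasp point. The pads swing forward as they close: fully open they stand 13 mm farther back than shut.
Start: joints at [-75.745, 4.979, 10.078, 95.1, 0, 90], TCP at [0.135, -0.533, 0.405] pointing down, gripper open.
Joint ranges: [-179.16, 179.16], [-48.56, 103.87], [-65.8, 70.77], [-126.05, 130.52], [-82.76, 87.17], [-180, 180]. Speed limits (degrees/s): [127.2, 127.2, 147.25, 180, 180, 180].

## Interface

Orientations are given as [roll, pitch, yaw] about the fixed x, y, z axes, in that order (R = Rz(yaw) Ry(pitch) Rx(roll)).
In Python, from workcell import monitor, camera, get_calibration, bot gives the robot as it stands.
- The arm moves only by the tool carry_out, never from a script. Its argument "targets" is text: rows parted by semicolons, each of 7 numbers parted by spaces: the shift along the tool's x, y, z in units of 0.04 m (1.0 is 0.04 m), then the turn, a rotation vector about the tool's x, y, z in units of 0.1 rad (1.0 is 0.1 rad), then the opening, from -1 (shut) to 1 (fully open), so that 0 is half open. A call has exactly 8 rows; each row shifts and turns the commanded pose from where the row before left it, along the tool's axes as they then stand; what a row does not reach is not made up. A row lasts 1/12 s, in which the tool goes at most 41.7 mm and 7.16 degrees, less where a joint would pass 70% of its speed; a pose out of reach is approached as far as the arm can. A call with a number of a shift or a turn outside -1 to 1 is refused whole. A call with a gripper value outside its range is refused whole. The fingers move at their own pace and stop on an object; "newtons" is the grip in N (left out, the last holds). Time passes only in rows, so rows that do not move let the fingers close, or fill a call up. It gives the time, the measured TCP pose, the force, the opening and the grip force at its end, in the units of the state.
- monitor.get_obs(): the state, without advancing time (a new reading comes with each control period).
- camera(name): name is "scene" or "top" or "wrist"; returns the picture (480x640x3 uint8, red, green, blue); there is no depth.
- get_calibration(name): a dict with "fx", "fy", "cx", "cy" (pixels), "D" ([k1, k2, p1, p2, k3] as OpenCV has them; the pictures are not rectified), "view" (4x4, takes a point from world to camera coordinates). Camera axes: x right, y down, z forward; pixel columns grow to the right and rows downward; lengths in m; the calibration is good to about 2 mm. A picture is of the moment at which its call begins: read the wrist's pose just before it. get_calibration takes no time and is no camera call; for the wrist camera it gives the pose at the moment of the call.
- bot.job_done(): hands the job in; it is judged then, once.
The state is a dict: "time": time; "q": joint angles; "qd": joint speeds; "joint_efforts": joint torques, N m; "ee_pos": TCP position; "tcp_rot": TCP orientation; "wrist_force": force on the tool from outside, world axes, zero at the start; "torque": the same for the moment, N m; "opening": finger opening in m; "grasp_force": force on a finger pad.
Only numpy, scipy, OpenCV 4.12 (cv2) and the standard library are available. Lean on these libraries where they do the work, as an engineer would, in place of code of your own. Each camera call takes 0.05 s, during which the arm holds its last target. There are 200 camera calls.

## Working session

There is one attempt and no reset: what is moved stays moved. The work goes in short steps, Python scripts to look and compute and a tool call to move; the robot and the scene stay as the last step left them, time stands still between calls to the robot, and variables do not carry over. Pictures are saved under pics/ and viewed, at most 17 in all, crops included, and the job is handed in when it is done.

Besides the shell and the picture viewer there is one more tool, called after ">>>" in YAML: its name, and indented under it one key for each argument. carry_out: Moves the arm, as the interface text tells. Shifts and turns lie within -1 to 1; 1 stands for 0.04 m of shift or 0.1 rad of turn. Its arguments: {"type":"object","properties":{"targets":{"type":"string"},"newtons":{"type":"number"}},"required":["targets"]}

```bash
mkdir -p pics; ls; python3 - <<'E'
from workcell import monitor,camera,get_calibration
import cv2,numpy as np
np.set_printoptions(precision=4,suppress=True)
print(monitor.get_obs())
for n in("scene","top","wrist"):
    c=get_calibration(n);print(n,c)
    cv2.imwrite(f"pics/{n}0.png",camera(n)[:,:,::-1])
E
```

```text
pics
{'time': 0.0, 'q': array([-75.7451,   5.0087,  10.0339,  95.0989,   0.0003,  90.0023]), 'qd': array([ 0.0793,  0.0542, -0.0818,  0.0146,  0.0828, -0.0426]), 'joint_efforts': array([ -0.0022, -52.039 ,  46.4803,   0.0163,  -0.0002,   0.    ]), 'ee_pos': array([ 0.1354, -0.5331,  0.404 ]), 'tcp_rot': array([-179.9263,   -0.0003,   14.2527]), 'wrist_force': array([-0.3403, -0.0531,  0.7765]), 'torque': array([ 0.0052, -0.0145,  0.0232]), 'grasp_force': 0.0, 'opening': 0.08558319814127559}
scene {'fx': 616.2758421834744, 'fy': 616.2758421834744, 'cx': 316.5192285965614, 'cy': 242.71066022365676, 'D': array([-0.1112,  0.    ,  0.    ,  0.    ,  0.    ]), 'view': array([[-0.4151,  0.9097, -0.0074,  0.2176],
       [ 0.6054,  0.2701, -0.7487, -0.2778],
       [-0.6791, -0.3153, -0.6629,  1.8506],
       [ 0.    ,  0.    ,  0.    ,  1.    ]])}
top {'fx': 502.2075939929207, 'fy': 502.2075939929207, 'cx': 318.2784711023786, 'cy': 232.92368457254005, 'D': array([-0.0177,  0.    ,  0.    ,  0.    ,  0.    ]), 'view': array([[ 0.0116, -0.9999,  0.0061,  0.0178],
       [-0.9925, -0.0123, -0.1218,  0.5321],
       [ 0.1219, -0.0046, -0.9925,  1.0487],
       [ 0.    ,  0.    ,  0.    ,  1.    ]])}
wrist {'fx': 421.3015728948465, 'fy': 421.3015728948465, 'cx': 320.6872116975974, 'cy': 239.97186412652934, 'D': array([0.0148, 0.    , 0.    , 0.    , 0.    ]), 'view': array([[ 0.2462, -0.9692, -0.0025, -0.5487],
       [-0.9222, -0.235 ,  0.3072, -0.0394],
       [-0.2983, -0.0733, -0.9516,  0.38  ],
       [ 0.    ,  0.    ,  0.    ,  1.    ]])}
```

View pics/top0.png

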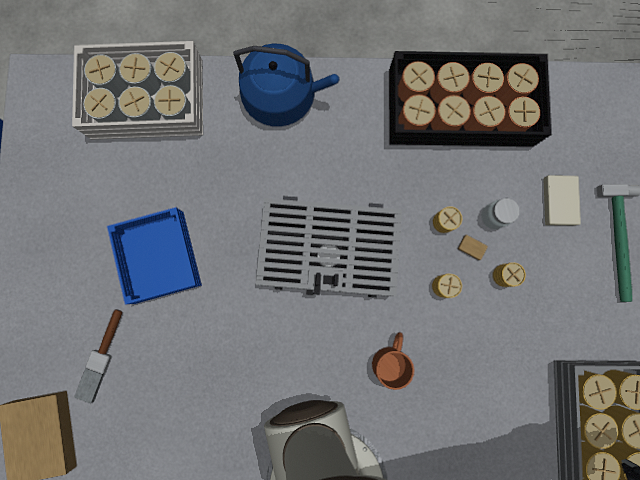

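View pics/scene0.png

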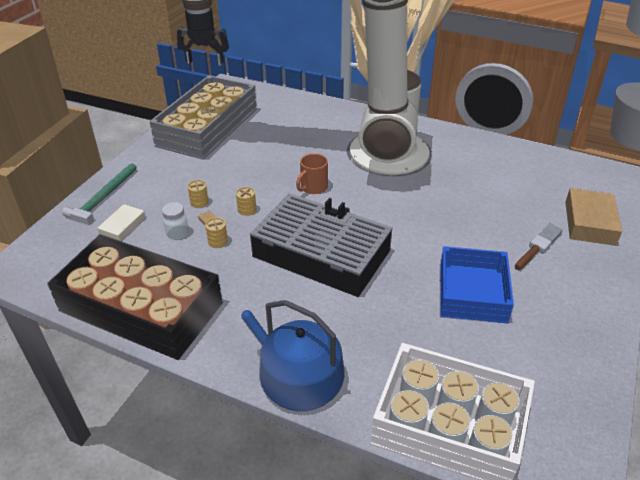

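The top view shows the tote's cover at px (257–396, 204–297) with its plates near (325,283). Three loose candles are at (449,219), (449,286) and (513,274), the jar at (504,212), the matchbox at (473,247) and the crate at (155,256). I'll measure these next.

```bash
cat > h.py <<'E'
from workcell import monitor,camera,get_calibration,bot
import cv2,numpy as np
np.set_printoptions(precision=4,suppress=True)
def plane(cal,uv,z):
    K=np.array([[cal['fx'],0,cal['cx']],[0,cal['fy'],cal['cy']],[0,0,1]])
    p=cv2.undistortPoints(np.float64(uv).reshape(-1,1,2),K,np.float64(cal['D']))[:,0]
    V=np.array(cal['view']);R,t=V[:3,:3],V[:3,3];c=-R.T@t
    d=np.c_[p,np.ones(len(p))]@R
    return c+d*((z-c[2])/d[:,2])[:,None]
def proj(cal,P):
    K=np.array([[cal['fx'],0,cal['cx']],[0,cal['fy'],cal['cy']],[0,0,1]]);V=np.array(cal['view'])
    return cv2.projectPoints(np.float64(P).reshape(-1,1,3),cv2.Rodrigues(V[:3,:3])[0],V[:3,3],K,np.float64(cal['D']))[0][:,0]
def snap(n,f=None):
    c=get_calibration(n);im=np.ascontiguousarray(camera(n)[:,:,::-1])
    if f: cv2.imwrite(f"pics/{f}.png",im)
    return im,c
E
python3 - <<'E'
from h import *
im=cv2.imread('pics/top0.png');c=get_calibration('top')
hsv=cv2.cvtColor(im,cv2.COLOR_BGR2HSV)
def blobs(m,a0,z):
    for k in cv2.findContours(m.astype(np.uint8),0,2)[0]:
        if cv2.contourArea(k)>a0:
            (x,y),r=cv2.minEnclosingCircle(k);print((x,y),r,cv2.contourArea(k),plane(c,[(x,y)],z)[0])
H,S,V=cv2.split(hsv)
roi=np.zeros(H.shape,bool);roi[190:310,410:560]=1
print('cream/wax top');blobs((H>10)&(H<32)&(S>50)&(V>170)&roi,60,.058)
print('yellow all');blobs((H>8)&(H<35)&(S>60)&roi,60,.03)
print('blue');m=((H>100)&(H<125)&(S>150));m[:190]=0;m[310:]=0
for k in cv2.findContours(m.astype(np.uint8),0,2)[0]:
    if cv2.contourArea(k)>500:
        b=cv2.boxPoints(cv2.minAreaRect(k));print(b,plane(c,b,.06),plane(c,[b.mean(0)],.03))
print('jar',plane(c,[(506,210)],.08),'matchbox',plane(c,[(473,246)],.015),'mug',plane(c,[(393,368)],.08))
cv2.imwrite('pics/crop.png',cv2.resize(im[190:310,250:410],None,fx=5,fy=5,interpolation=2))
E
```

```text
cream/wax top
yellow all
(446.6206970214844, 286.0) 14.925393104553223 548.5 [ 0.4213 -0.2513  0.03  ]
(508.906005859375, 274.89849853515625) 16.2056827545166 611.0 [ 0.4464 -0.386   0.03  ]
(472.1363525390625, 247.22727966308594) 14.157567977905273 383.5 [ 0.5051 -0.3081  0.03  ]
(447.0, 219.5) 15.041708946228027 549.5 [ 0.5649 -0.2549  0.03  ]
blue
[[104.9801 224.9769]
 [181.1413 205.6684]
 [201.5402 286.1307]
 [125.379  305.4391]] [[0.5397 0.4731 0.06  ]
 [0.5828 0.3145 0.06  ]
 [0.4145 0.2647 0.06  ]
 [0.3729 0.4204 0.06  ]] [[0.4788 0.3777 0.03  ]]
jar [[ 0.5788 -0.3653  0.08  ]] matchbox [[ 0.5093 -0.3148  0.015 ]] mug [[ 0.2561 -0.1279  0.08  ]]
```

View pics/crop.png

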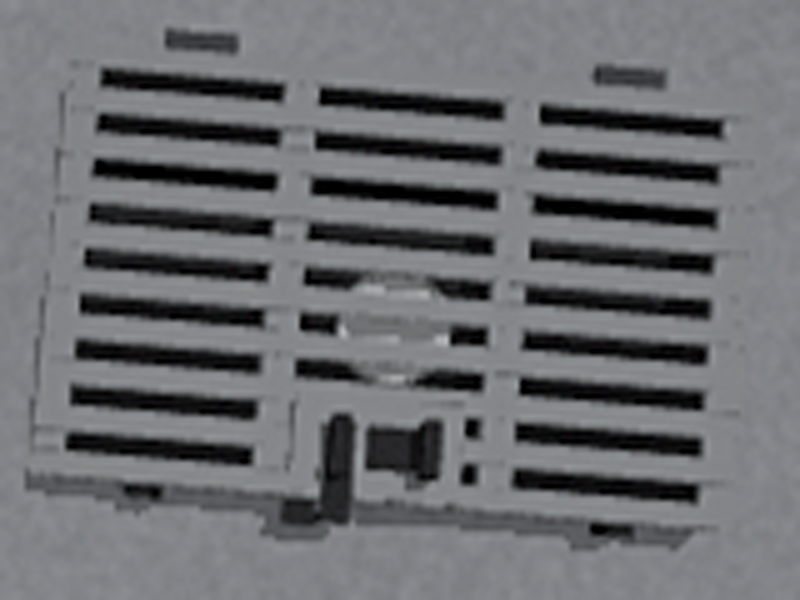

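The crop shows the cover's slots and plates clearly. One silvery tin sits in the middle bay, near crop (395,330), and the side bays look empty. The cover's corners are near crop (70,62), (750,115), (715,525) and (28,470).

```bash
python3 - <<'E'
from h import *
c=get_calibration('top')
f=lambda p,z:plane(c,np.array(p)/5.+[250,190],z)
cor=f([(70,62),(750,115),(715,525),(28,470)],.076)
sl=f([(102,76),(722,128),(696,492),(67,442)],.076)
print(cor,sl)
for q in(cor,sl):
    a=q[0]-q[1];b=q[3]-q[2];d=(a+b)/2;e=(q[0]+q[1]-q[2]-q[3])/2
    print(np.linalg.norm(a),np.linalg.norm(b),np.linalg.norm(e),'yaw',np.degrees(np.arctan2(-d[0],d[1])),np.degrees(np.arctan2(e[1],e[0])),'c',q.mean(0))
print('plates top',f([(342,415),(432,422)],.112),'tin',f([(395,330)],.045))
b=np.array([[104.9801,224.9769],[181.1413,205.6684],[201.5402,286.1307],[125.379,305.4391]])
im=cv2.imread('pics/top0.png')
cv2.imwrite('pics/crop2.png',cv2.resize(im[195:315,90:215],None,fx=4,fy=4,interpolation=2))
E
```

```text
[[ 0.589   0.1381  0.076 ]
 [ 0.5703 -0.145   0.076 ]
 [ 0.4009 -0.1293  0.076 ]
 [ 0.42    0.151   0.076 ]] [[ 0.5833  0.1246  0.076 ]
 [ 0.5647 -0.1333  0.076 ]
 [ 0.4142 -0.1216  0.076 ]
 [ 0.4315  0.1354  0.076 ]]
0.2836397665185823 0.28097617916878803 0.16983388394857604 yaw -3.8364744253442633 -4.829121489913053 c [0.4951 0.0037 0.076 ]
0.258544823552288 0.25760224429941175 0.15153382618825958 yaw -3.9927926072985733 -4.240127559758275 c [0.4984 0.0013 0.076 ]
plates top [[ 0.4423  0.0234  0.112 ]
 [ 0.44   -0.0121  0.112 ]] tin [[0.4814 0.001  0.045 ]]
```

View pics/crop2.png

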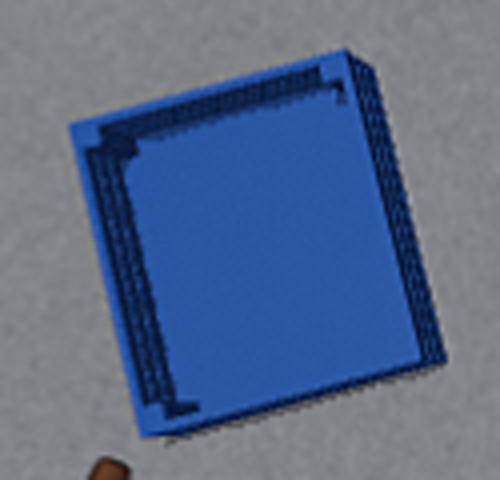

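>>> carry_out:
  targets: "0 0 0 0 0 0.8 1;0 0 0 0 0 0.8 1;0 0 0 0 0 0.8 1;0 0 0 0 0 0.8 1;0.4 -0.87 0 0 0 0 1;0.4 -0.87 0 0 0 0 1;0.4 -0.87 0 0 0 0 1;0.4 -0.87 0 0 0 0 1"
  newtons: 40

```text
time: 0.82
ee_pos: [0.2094, -0.3974, 0.4042]
tcp_rot: [-180.0, 0.0, -4.1]
wrist_force: [1.4, 0.1, 1.0]
opening: 0.0857
grasp_force: 0.0
```

>>> carry_out:
  targets: "0.4 -0.87 0 0 0 0 0.2;0.4 -0.87 0 0 0 0 0.2;0.4 -0.87 0 0 0 0 0.2;0.4 -0.87 0 0 0 0 0.2;0.4 -0.87 0 0 0 0 0.2;0.4 -0.87 0 0 0 0 0.2;0.4 -0.87 0 0 0 0 0.2;0.4 -0.87 0 0 0 0 0.2"

```text
time: 1.48
ee_pos: [0.3569, -0.1283, 0.4048]
tcp_rot: [180.0, -0.0, -4.1]
wrist_force: [1.1, -0.3, -0.1]
opening: 0.0514
grasp_force: 0.0
```

>>> carry_out:
  targets: "0.4 -0.87 0 0 0 0 0.2;0.4 -0.87 0 0 0 0 0.2;0.4 -0.87 0 0 0 0 0.2;0.4 -0.87 0 0 0 0 0.2;0 0 0 0 0 0 0.2;0 0 0 0 0 0 0.2;0 0 0 0 0 0 0.2;0 0 0 0 0 0 0.2"

```text
time: 2.15
ee_pos: [0.4288, -0.0193, 0.4048]
tcp_rot: [-179.2, 0.0, -2.8]
wrist_force: [0.1, -1.1, 0.7]
opening: 0.0514
grasp_force: 0.0
```

```bash
python3 - <<'E'
from h import *
o=monitor.get_obs();print(o['time'],o['ee_pos'],o['tcp_rot'],o['opening'])
im,c=snap('wrist','w1');np.savez('w1.npz',**c)
E
```

```text
2.15 [ 0.4288 -0.0193  0.4048] [-179.1552    0.013    -2.7885] 0.05136941324135066
```

View pics/w1.png

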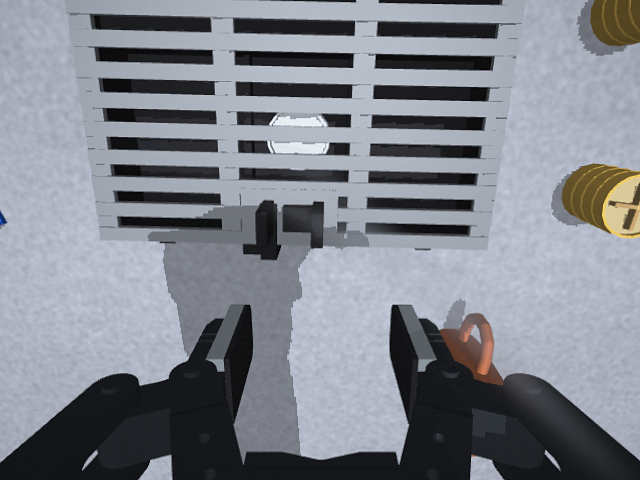

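The wrist view shows the cover's front edge running from (101,240) to (488,248), with the plates around (268,230) and (318,225). The tin shows through the middle slots at (298,135).

```bash
python3 - <<'E'
from h import *
c=dict(np.load('w1.npz'));im=cv2.imread('pics/w1.png')
q=plane(c,[(101,240),(488,248),(524,22),(73,35)],.076);print(q)
d=q[0]-q[1];print(np.linalg.norm(d[:2]),np.degrees(np.arctan2(-d[0],d[1])),(q[0]+q[1])/2)
d=q[3]-q[2]
V=c['view'];print('cam',-V[:3,:3].T@V[:3,3])
# predicted plate tops for tote pose guess
yaw=np.radians(-4);ct,st=np.cos(yaw),np.sin(yaw);R=np.array([[ct,-st],[st,ct]])
mid=((q[0]+q[1])/2)[:2]
for off in(.09,.094):
  o=mid+R@[off,0];print('origin',o)
  for y0,y1 in((-.0185,-.0105),(.0175,.0255)):
    P=[np.r_[o+R@[-.068+a,y],z] for z in(.112,.076) for a in(-.012,.012) for y in(y0,y1)]
    print(proj(c,P).round(0).tolist())
cv2.imwrite('pics/c3.png',cv2.resize(im[180:280,220:360],None,fx=5,fy=5,interpolation=2))
E
```

```text
[[ 0.4192  0.1507  0.076 ]
 [ 0.4005 -0.136   0.076 ]
 [ 0.5499 -0.147   0.076 ]
 [ 0.5569  0.1392  0.076 ]]
0.287315741830166 -3.7375644973797066 [0.4098 0.0074 0.076 ]
cam [ 0.5078 -0.0221  0.373 ]
origin [0.4996 0.0011]
[[318.0, 248.0], [306.0, 247.0], [319.0, 212.0], [306.0, 212.0], [319.0, 232.0], [308.0, 231.0], [320.0, 200.0], [309.0, 200.0]]
[[263.0, 246.0], [251.0, 246.0], [262.0, 211.0], [250.0, 210.0], [270.0, 231.0], [259.0, 230.0], [270.0, 199.0], [259.0, 198.0]]
origin [0.5036 0.0008]
[[318.0, 242.0], [306.0, 242.0], [319.0, 206.0], [306.0, 206.0], [319.0, 227.0], [308.0, 226.0], [320.0, 194.0], [309.0, 194.0]]
[[263.0, 240.0], [251.0, 240.0], [262.0, 205.0], [249.0, 204.0], [270.0, 225.0], [259.0, 225.0], [270.0, 193.0], [258.0, 193.0]]
```

View pics/c3.png

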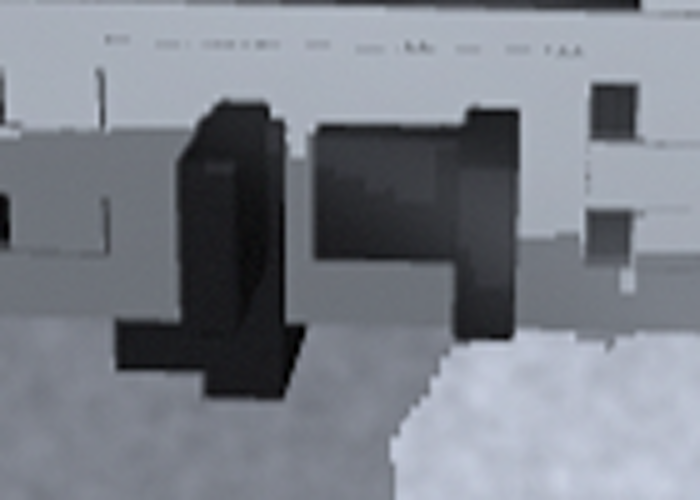

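```bash
cat >> h.py <<'E'
from scipy.spatial.transform import Rotation as Ro
def go(p,yaw=-3.9):
    o=monitor.get_obs();R=Ro.from_euler('xyz',o['tcp_rot'],degrees=True);T=Ro.from_euler('xyz',[180,0,yaw],degrees=True)
    print('t',o['time'],'pos',o['ee_pos'],o['tcp_rot'],'op',o['opening'],'F',o['wrist_force'],'gf',o['grasp_force'])
    print('shift now-axes',R.inv().apply(p-o['ee_pos'])/.04,'turned-axes',T.inv().apply(p-o['ee_pos'])/.04,'turn',(R.inv()*T).as_rotvec()/.1)
E
python3 -c "
from h import *
go([.4315,.0023,.30])"
```

```text
t 2.2 pos [ 0.4288 -0.0193  0.4049] [-179.1493   -0.003    -2.7987] op 0.05127120544382367 F [0.9886 0.0938 0.0093] gf 0.0
shift now-axes [ 0.0405 -0.5044  2.6292] turned-axes [ 0.0302 -0.5441  2.6214] turn [-0.1485  0.0009  0.1922]
```

>>> carry_out:
  targets: "0 0 0 -0.15 0 0.19 0.4;0.03 -0.27 0.3 0 0 0 0.4;0 -0.27 0.4 0 0 0 0.4;0 0 0.6 0 0 0 0.4;0 0 0.6 0 0 0 0.4;0 0 0.5 0 0 0 0.4;0 0 0.2 0 0 0 0.4;0 0 0 0 0 0 0.4"

```text
time: 2.87
ee_pos: [0.43, -0.0173, 0.2986]
tcp_rot: [-179.2, 0.2, -2.5]
wrist_force: [-0.4, 0.0, 0.3]
opening: 0.0601
grasp_force: 0.0
```

```bash
python3 -c "
from h import *
go([.4315,.0023,.255])"
```

```text
t 2.8667 pos [ 0.43   -0.0173  0.2986] [-179.1843    0.2083   -2.4987] op 0.060131479669652745 F [-0.3904  0.0467  0.2529] gf 0.0
shift now-axes [ 0.0199 -0.4747  1.0965] turned-axes [ 0.004  -0.4905  1.0897] turn [-0.1419  0.0381  0.2443]
```

```bash
python3 -c "
from h import *
o=monitor.get_obs();print(o['q'],o['qd'],o['joint_efforts'])"
```

```text
[ -2.5105 -12.1642 -17.9291  84.4435   0.8156 179.9882] [ 0.0753 -0.5723  3.7663  2.2375  0.0118 -0.0537] [  0.0111 -33.4293  45.8553  -0.6502   0.0492   0.0002]
```

Joint 6 is sitting at its 180° limit, so I'll make the half turn to the equivalent grasp.

>>> carry_out:
  targets: "0 0 -0.5 0 0 -1 0.4;0 0 -0.5 0 0 -1 0.4;0 0 0 0 0 -1 0.4;0 0 0 0 0 -1 0.4;0 0 0 0 0 -1 0.4;0 0 0 0 0 -1 0.4;0 0 0 0 0 -1 0.4;0 0 0 0 0 -1 0.4"

```text
time: 3.53
ee_pos: [0.4308, -0.0178, 0.3422]
tcp_rot: [-179.5, -0.6, 43.6]
wrist_force: [0.1, 0.2, 0.6]
opening: 0.0599
grasp_force: 0.0
```

>>> carry_out:
  targets: "0 0 0 0 0 -1 0.4;0 0 0 0 0 -1 0.4;0 0 0 0 0 -1 0.4;0 0 0 0 0 -1 0.4;0 0 0 0 0 -1 0.4;0 0 0 0 0 -1 0.4;0 0 0 0 0 -1 0.4;0 0 0 0 0 -1 0.4"

```text
time: 4.2
ee_pos: [0.4308, -0.0178, 0.3422]
tcp_rot: [179.9, -0.8, 89.5]
wrist_force: [-0.5, 0.5, -0.3]
opening: 0.0599
grasp_force: 0.0
```

>>> carry_out:
  targets: "0 0 0 0 0 -1 0.4;0 0 0 0 0 -1 0.4;0 0 0 0 0 -1 0.4;0 0 0 0 0 -1 0.4;0 0 0 0 0 -1 0.4;0 0 0 0 0 -1 0.4;0 0 0 0 0 -1 0.4;0 0 0 0 0 -1 0.4"

```text
time: 4.87
ee_pos: [0.4308, -0.0178, 0.3422]
tcp_rot: [179.3, -0.5, 135.3]
wrist_force: [0.2, 0.2, -0.2]
opening: 0.0597
grasp_force: 0.0
```

>>> carry_out:
  targets: "0 0 0 0 0 -1 0.4;0 0 0 0 0 -1 0.4;0 0 0 0 0 -1 0.4;0 0 0 0 0 -1 0.4;0 0 0 0 0 -1 0.4;0 0 0 0 0 -1 0.4;0 0 0 0 0 0 0.4;0 0 0 0 0 0 0.4"

```text
time: 5.53
ee_pos: [0.4308, -0.0177, 0.3418]
tcp_rot: [179.2, -0.1, 169.2]
wrist_force: [-0.5, 0.0, 0.7]
opening: 0.0599
grasp_force: 0.0
```

```bash
sed -i 's/yaw=-3.9/yaw=176.1/' h.py; python3 -c "
from h import *
go([.4315,.0023,.30])
snap('wrist','w2')
im,c=snap('wrist','w2');np.savez('w2.npz',**c)
cv2.imwrite('pics/c4.png',cv2.resize(im,(800,600)))
"
```

```text
t 5.5333 pos [ 0.4308 -0.0177  0.3418] [179.1863  -0.0576 169.2328] op 0.05988597879568836 F [-0.4784  0.0171  0.6928] gf 0.0
shift now-axes [0.0755 0.48   1.0509] turned-axes [0.0169 0.5005 1.0439] turn [ 0.1425 -0.0015 -1.1986]
```

View pics/w2.png

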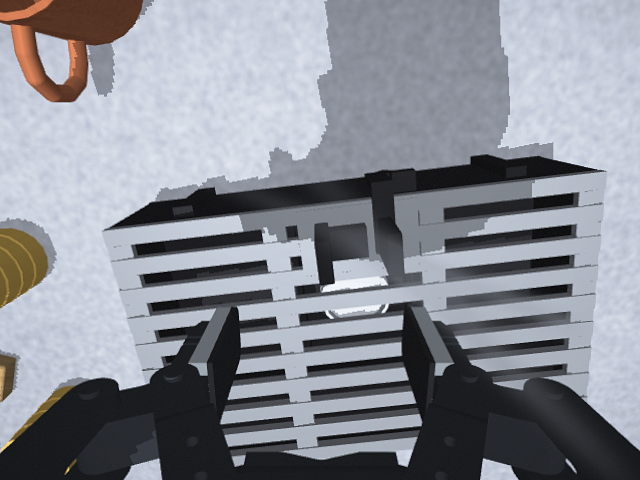

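The camera now sits on the catch side. The cover's front top corners are at (105,230) and (606,172), and the plates are at (325,250) and (390,230).

```bash
python3 - <<'E'
from h import *
c=dict(np.load('w2.npz'))
q=plane(c,[(606,172),(105,230)],.076);d=q[0]-q[1]
print(q,np.linalg.norm(d),np.degrees(np.arctan2(-d[0],d[1])),q.mean(0))
o=np.array([.4996,.0011]);yaw=np.radians(-3.9);ct,st=np.cos(yaw),np.sin(yaw);R=np.array([[ct,-st],[st,ct]])
for y0,y1 in((-.0185,-.0105),(.0175,.0255)):
    P=[np.r_[o+R@[-.068+a,y],z] for z in(.112,.076) for a in(-.012,.012) for y in(y0,y1)]
    print(proj(c,P).round(0).tolist())
im=cv2.imread('pics/w2.png');cv2.imwrite('pics/c5.png',cv2.resize(im[160:300,290:430],None,fx=4,fy=4,interpolation=2))
E
```

```text
[[ 0.4197  0.1507  0.076 ]
 [ 0.3987 -0.1325  0.076 ]] 0.28400002720093775 -4.2528421928714195 [0.4092 0.0091 0.076 ]
[[319.0, 244.0], [335.0, 242.0], [325.0, 288.0], [341.0, 286.0], [319.0, 224.0], [332.0, 222.0], [324.0, 263.0], [337.0, 261.0]]
[[392.0, 235.0], [408.0, 233.0], [395.0, 279.0], [411.0, 278.0], [381.0, 216.0], [395.0, 215.0], [384.0, 256.0], [398.0, 254.0]]
```

View pics/c5.png

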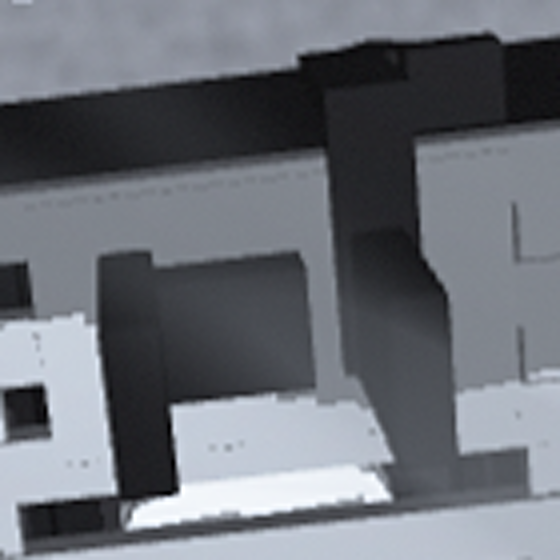

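>>> carry_out:
  targets: "0 0 0 0.14 0 -0.6 0.4;0 0 0 0 0 -0.6 0.4;0 0.25 0.2 0 0 0 0.4;0 0.25 0.2 0 0 0 0.4;0 0 0 0 0 0 0.4;0 0 0 0 0 0 0.4;0 0 0 0 0 0 0.4;0 0 0 0 0 0 0.4"

```text
time: 6.3
ee_pos: [0.432, 0.0024, 0.325]
tcp_rot: [180.0, -0.1, 176.3]
wrist_force: [0.2, -0.1, -0.3]
opening: 0.0597
grasp_force: 0.0
```

```bash
python3 -c "
from h import *
go([.4315,.0023,.255])
"
```

```text
t 6.3 pos [0.432  0.0024 0.325 ] [179.9878  -0.1015 176.2656] op 0.05966153370917615 F [ 0.2129 -0.0699 -0.3396] gf 0.0
shift now-axes [ 0.0086 -0.0031  1.7492] turned-axes [ 0.0117 -0.0028  1.7492] turn [ 0.0021 -0.0177  0.0289]
```

>>> carry_out:
  targets: "0 0 0.5 0 0 0 0.4;0 0 0.5 0 0 0 0.4;0 0 0.4 0 0 0 0.4;0 0 0.2 0 0 0 0.4;0 0 0.15 0 0 0 0.4;0 0 0 0 0 0 0.4;0 0 0 0 0 0 -1;0 0 0 0 0 0 -1"
  newtons: 35

```text
time: 6.97
ee_pos: [0.4321, 0.0024, 0.2561]
tcp_rot: [180.0, -0.0, 176.3]
wrist_force: [-7.8, -28.9, 20.7]
opening: 0.0369
grasp_force: 21.9
```

>>> carry_out:
  targets: "0 0 0 0 0 0 -1;0 0 0 0 0 0 -1;0 0 0 0 0 0 -1;0 0 0 0 0 0 -1;0 0 0 0 0 0 -1;0 0 0 0 0 0 -1;0 0 0 0 0 0 -1;0 0 0 0 0 0 -1"

```text
time: 7.63
ee_pos: [0.4321, 0.002, 0.2563]
tcp_rot: [-180.0, 0.0, 176.2]
wrist_force: [-2.1, -5.1, 5.6]
opening: 0.036
grasp_force: 36.4
```

```bash
python3 - <<'E'
from h import *
go([.4315,.0023,.255])
th=np.arange(0,1.76,.1);th=np.r_[th,1.72]
x=-.158*np.cos(th)+.03*np.sin(th);z=.158*np.sin(th)+.03*np.cos(th)
print(np.c_[th[1:],-np.diff(x)/.04,-np.diff(z)/.04].round(2).tolist())
E
```

```text
t 7.6333 pos [0.4321 0.002  0.2563] [-179.9752    0.0025  176.2452] op 0.035971961282683027 F [-2.1033 -5.0529  5.6332] gf 36.3725870847702
shift now-axes [0.0148 0.0065 0.0336] turned-axes [0.0148 0.0064 0.0336] turn [-0.0043  0.0004  0.0253]
[[0.1, -0.09, -0.39], [0.2, -0.13, -0.38], [0.3, -0.17, -0.36], [0.4, -0.21, -0.35], [0.5, -0.24, -0.32], [0.6, -0.27, -0.3], [0.7, -0.3, -0.27], [0.8, -0.32, -0.24], [0.9, -0.35, -0.2], [1.0, -0.36, -0.17], [1.1, -0.38, -0.13], [1.2, -0.39, -0.09], [1.3, -0.4, -0.05], [1.4, -0.4, -0.01], [1.5, -0.4, 0.03], [1.6, -0.4, 0.07], [1.7, -0.39, 0.11], [1.72, -0.08, 0.03]]
```

Opening is 36 mm, so the tab is fully pressed. Next I'll swing the cover.

>>> carry_out:
  targets: "-0.09 0 -0.39 0 0 0 -1;-0.13 0 -0.38 0 0 0 -1;-0.17 0 -0.36 0 0 0 -1;-0.21 0 -0.35 0 0 0 -1;-0.24 0 -0.32 0 0 0 -1;-0.27 0 -0.3 0 0 0 -1;-0.3 0 -0.27 0 0 0 -1;-0.32 0 -0.24 0 0 0 -1"

```text
time: 8.3
ee_pos: [0.5012, -0.0028, 0.3599]
tcp_rot: [-179.9, -0.2, 176.2]
wrist_force: [-1.0, -6.4, -5.8]
opening: 0.0356
grasp_force: 35.5
```

```bash
python3 - <<'E'
from h import *
o=monitor.get_obs();h=np.array([.4321,.2563])+np.array([.158,-.03]) 
th=.8;print(o['ee_pos'],o['tcp_rot'],'expect',h[0]-.158*np.cos(th)+.03*np.sin(th),h[1]+.158*np.sin(th)+.03*np.cos(th),o['wrist_force'],o['opening'])
snap('top','t2')
E
```

```text
[ 0.5012 -0.0028  0.3599] [-179.9073   -0.158   176.24  ] expect 0.5015410226501336 0.36054346364253953 [-1.001  -6.3847 -5.7721] 0.0355654431931568
```

View pics/t2.png

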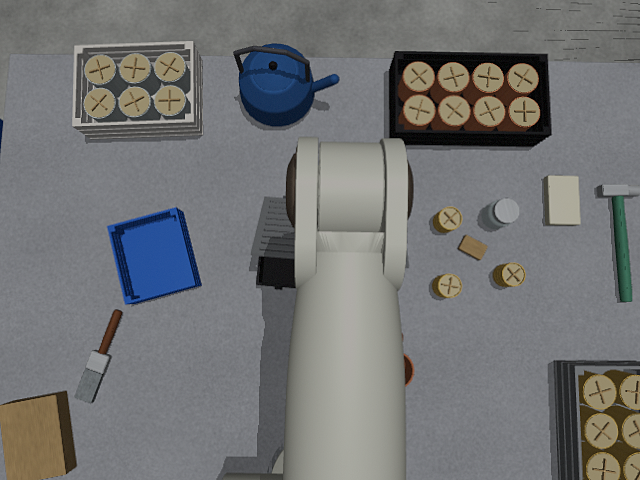

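The top view shows the cover lifting: its shadowed slats are at (275,235) and the open tote interior at (275,270). I'll continue the swing.

>>> carry_out:
  targets: "-0.35 0 -0.2 0 0 0 -1;-0.36 0 -0.17 0 0 0 -1;-0.38 0 -0.13 0 0 0 -1;-0.39 0 -0.09 0 0 0 -1;-0.4 0 -0.05 0 0 0 -1;-0.4 0 -0.01 0 0 0 -1;-0.4 0 0.03 0 0 0 -1;-0.4 0 0.07 0 0 0 -1"

```text
time: 9.02
ee_pos: [0.6246, -0.0114, 0.3825]
tcp_rot: [-179.8, -0.0, 176.2]
wrist_force: [-1.4, -9.1, 2.7]
opening: 0.0358
grasp_force: 35.2
```

>>> carry_out:
  targets: "-0.39 0 0.11 0 0 0 -1;-0.04 0 0.01 0 0 0 -1;0 0 0 0 0 0 -1;0 0 0 0 0 0 -1;0 0 0 0 0 0 -1;0 0 0 0 0 0 -1;0 0 0 0 0 0 -1;0 0 0 0 0 0 -1"

```text
time: 9.68
ee_pos: [0.6414, -0.0126, 0.3775]
tcp_rot: [-179.8, 0.0, 176.2]
wrist_force: [-0.4, -8.9, 2.5]
opening: 0.0357
grasp_force: 35.5
```

```bash
python3 -c "
from h import *
go([.4315,.0023,.255])"
```

```text
t 9.6833 pos [ 0.6414 -0.0126  0.3775] [-179.8324    0.043   176.2011] op 0.03571639728073002 F [-0.4099 -8.8958  2.5258] gf 35.52711367607117
shift now-axes [5.2631 0.0334 3.0583] turned-axes [5.2608 0.0151 3.0623] turn [-0.0292  0.0075  0.0176]
```

>>> carry_out:
  targets: "0 0 0 0 0 0 0.5;0 0 0 0 0 0 0.5;0 0 0 0 0 0 0.5;0 0 0 0 0 0 0.5;0 0 -0.4 0 0 0 0.5;0 0 -0.6 0 0 0 0.5;0 0 -0.6 0 0 0 0.5;0 0 -0.6 0 0 0 0.5"

```text
time: 10.35
ee_pos: [0.6411, -0.0111, 0.4651]
tcp_rot: [180.0, -0.1, 176.3]
wrist_force: [0.4, -0.1, 1.0]
opening: 0.0641
grasp_force: 0.0
```

>>> carry_out:
  targets: "0.7 0 0 0 0 0 0.4;0.7 0 0 0 0 0 0.4;0.7 0 0 0 0 0 0.4;0.7 0 0 0 0 0 0.4;0.6 0 0 0 0 0 0.4;0.5 0 0.4 0 0 0 0.4;0 0 0.6 0 0 0 0.4;0 0 0 0 0 0 0.4"

```text
time: 11.02
ee_pos: [0.4845, -0.001, 0.4215]
tcp_rot: [-180.0, -0.3, 176.3]
wrist_force: [-0.8, -1.0, -0.5]
opening: 0.0597
grasp_force: 0.0
```

```bash
python3 -c "
from h import *
go([.48,.001,.25])
im,c=snap('wrist','w3');np.savez('w3.npz',**c)"
```

```text
t 11.0167 pos [ 0.4845 -0.001   0.4215] [-179.999    -0.2865  176.3149] op 0.05966859333789461 F [-0.7611 -0.9919 -0.4821] gf 0.0
shift now-axes [0.0935 0.0428 4.2886] turned-axes [0.1151 0.0423 4.2881] turn [-0.0003 -0.05    0.0375]
```

View pics/w3.png

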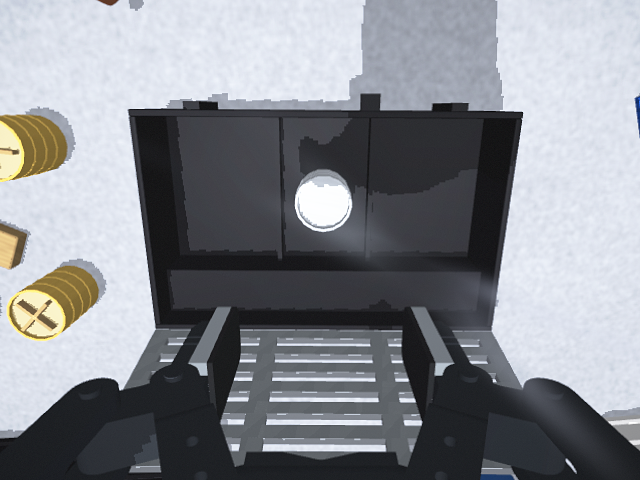

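The cover rests open. There is one tin, with its rim centred at (323,203), in the middle bay. The rim's front corners are at (130,112) and (522,114).

```bash
python3 - <<'E'
from h import *
c=dict(np.load('w3.npz'));im=cv2.imread('pics/w3.png')
q=plane(c,[(522,114),(130,112)],.07);d=q[0]-q[1]
print(q,np.linalg.norm(d),np.degrees(np.arctan2(-d[0],d[1])))
m=(im.min(2)>150).astype(np.uint8);m[:150]=0;m[250:]=0;m[:,:250]=0;m[:,400:]=0
k=max(cv2.findContours(m,0,2)[0],key=cv2.contourArea);e=cv2.fitEllipse(k);print(e)
t=plane(c,[e[0]],.043)[0];print(t)
r=plane(c,[(e[0][0]-28.5,e[0][1]),(e[0][0]+28.5,e[0][1])],.045);print(np.linalg.norm(r[0]-r[1]))
yaw=np.radians(-3.9);R=np.array([[np.cos(yaw),-np.sin(yaw)],[np.sin(yaw),np.cos(yaw)]])
f=q.mean(0)[:2]+R@[.09,0];print('tote origin',f);
for b in((-.02,-.082),(-.02,0),(-.02,.082)):print(f+R@b)
go([t[0],t[1],.197])
E
```

```text
[[ 0.4211  0.1503  0.07  ]
 [ 0.4014 -0.1331  0.07  ]] 0.2841412300985337 -3.975219083008635
((322.86468505859375, 202.7212371826172), (56.03232955932617, 57.8319091796875), 93.66971588134766)
[0.4832 0.0018 0.043 ]
0.047642180730360015
tote origin [0.5011 0.0025]
[ 0.4755 -0.078 ]
[0.4811 0.0038]
[0.4867 0.0857]
t 11.0667 pos [ 0.485  -0.0011  0.4232] [179.9982  -0.2346 176.3104] op 0.05980794285985052 F [-0.6557  1.0852  0.8322] gf 0.0
shift now-axes [0.0275 0.0688 5.6555] turned-axes [0.0509 0.0688 5.6553] turn [ 0.0002 -0.0409  0.0367]
```

>>> carry_out:
  targets: "0.05 0.07 0.9 0 -0.04 0.03 0.4;0 0 0.9 0 0 0 0.4;0 0 0.9 0 0 0 0.4;0 0 0.9 0 0 0 0.4;0 0 0.8 0 0 0 0.4;0 0 0.6 0 0 0 0.4;0 0 0.4 0 0 0 0.4;0 0 0.35 0 0 0 0.4"
  newtons: 25

```text
time: 11.73
ee_pos: [0.4849, 0.0018, 0.1937]
tcp_rot: [180.0, 0.1, 176.1]
wrist_force: [0.1, 0.2, 0.1]
opening: 0.0599
grasp_force: 0.0
```

>>> carry_out:
  targets: "0 0 0 0 0 0 0.4;0 0 0 0 0 0 -1;0 0 0 0 0 0 -1;0 0 0 0 0 0 -1;0 0 0 0 0 0 -1;0 0 -0.3 0 0 0 -1;0 0 -0.6 0 0 0 -1;0 0 -0.8 0 0 0 -1"

```text
time: 12.4
ee_pos: [0.4833, 0.0018, 0.2624]
tcp_rot: [180.0, -0.1, 176.1]
wrist_force: [0.7, -0.6, -0.8]
opening: 0.0474
grasp_force: 25.9
```

```bash
python3 -c "
from h import *
go([.478,.376,.25])"
```

```text
t 12.4 pos [0.4833 0.0018 0.2624] [179.9976  -0.0585 176.1229] op 0.047360343318412663 F [ 0.7073 -0.6016 -0.7716] gf 25.888001918792725
shift now-axes [0.7637 9.3252 0.3115] turned-axes [0.7677 9.3249 0.3103] turn [ 0.0004 -0.0102  0.004 ]
```

>>> carry_out:
  targets: "0 0 -0.9 0 0 0 -1;0.1 0.9 0 0 0 0 -1;0.1 0.9 0 0 0 0 -1;0.1 0.9 0 0 0 0 -1;0.1 0.9 0 0 0 0 -1;0.1 0.9 0 0 0 0 -1;0.1 0.9 0 0 0 0 -1;0.1 0.9 0 0 0 0 -1"

```text
time: 13.07
ee_pos: [0.4725, 0.2569, 0.2999]
tcp_rot: [179.9, 0.2, 176.1]
wrist_force: [1.0, -0.5, -0.8]
opening: 0.0469
grasp_force: 25.9
```

>>> carry_out:
  targets: "0.07 0.9 0 0 0 0 -1;0 0.9 0 0 0 0 -1;0 0.9 0 0 0 0 -1;0 0.3 0 0 0 0 -1;0 0 0.3 0 0 0 -1;0 0 0.6 0 0 0 -1;0 0 0.7 0 0 0 -1;0 0 0.5 0 0 0 -1"

```text
time: 13.73
ee_pos: [0.4782, 0.3738, 0.2125]
tcp_rot: [-179.9, 0.1, 176.1]
wrist_force: [0.1, -0.6, -1.6]
opening: 0.0472
grasp_force: 26.0
```

```bash
python3 -c "
from h import *
go([.478,.376,.198])"
```

```text
t 13.7333 pos [0.4782 0.3738 0.2125] [-179.9485    0.0705  176.098 ] op 0.047198253585663305 F [ 0.0679 -0.5519 -1.6327] gf 26.013318300247192
shift now-axes [0.0096 0.0548 0.3632] turned-axes [0.0091 0.0544 0.3633] turn [-0.009   0.0123 -0.0004]
```

>>> carry_out:
  targets: "0 0 0.38 0 0 0 -1;0 0 0 0 0 0 -1;0 0 0 0 0 0 0.4;0 0 0 0 0 0 0.4;0 0 0 0 0 0 0.4;0 0 -0.8 0 0 0 0.4;0 0 -0.9 0 0 0 0.4;0 0 -0.9 0 0 0 0.4"

```text
time: 14.4
ee_pos: [0.4781, 0.3747, 0.3051]
tcp_rot: [180.0, 0.1, 176.1]
wrist_force: [0.6, 2.0, 0.7]
opening: 0.0601
grasp_force: 0.0
```

>>> carry_out:
  targets: "0.1 -0.9 -0.3 0 0 0 0.4;0.1 -0.9 -0.3 0 0 0 0.4;0.1 -0.9 -0.3 0 0 0 0.4;0.1 -0.9 -0.3 0 0 0 0.4;0.1 -0.9 -0.3 0 0 0 0.4;0.1 -0.9 -0.3 0 0 0 0.4;0.1 -0.9 -0.3 0 0 0 0.4;0.1 -0.9 -0.2 0 0 0 0.4"

```text
time: 15.07
ee_pos: [0.4257, 0.0882, 0.3975]
tcp_rot: [179.9, 0.3, 176.1]
wrist_force: [0.2, 0.2, 0.2]
opening: 0.0597
grasp_force: 0.0
```

>>> carry_out:
  targets: "0 -0.95 0 0 0 0 0.4;0 -0.95 0 0 0 0 0.4;0 -0.95 0 0 0 0 0.4;0 -0.95 0 0 0 0 0.4;0 -0.95 0 0 0 0 0.4;0 -0.95 0 0 0 0 0.4;0 -0.95 0 0 0 0 0.4;0 -0.95 0 0 0 0 0.4"

```text
time: 15.73
ee_pos: [0.4052, -0.2153, 0.3964]
tcp_rot: [-180.0, 0.3, 176.1]
wrist_force: [1.3, 0.5, 0.1]
opening: 0.0599
grasp_force: 0.0
```

>>> carry_out:
  targets: "0 -0.95 0 0 0 0 0.4;0 -0.5 0 0 0 0 0.4;0 0 0 0 0 0 0.4;0 0 0 0 0 0 0.4;0 0 0 0 0 0 0.4;0 0 0 0 0 0 0.4;0 0 0 0 0 0 0.4;0 0 0 0 0 0 0.4"

```text
time: 16.4
ee_pos: [0.4025, -0.2705, 0.3953]
tcp_rot: [-180.0, 0.2, 176.2]
wrist_force: [0.5, 0.4, 0.4]
opening: 0.0599
grasp_force: 0.0
```

```bash
python3 -c "
from h import *
go([.44,-.3,.40])
im,c=snap('wrist','w4');np.savez('w4.npz',**c)
im,c=snap('top','t4')"
```

```text
t 16.4 pos [ 0.4025 -0.2705  0.3953] [-179.9987    0.1529  176.2067] op 0.05991535204466204 F [0.5469 0.3754 0.4114] gf 0.0
shift now-axes [-0.9856 -0.6745 -0.1149] turned-axes [-0.9865 -0.6727 -0.1176] turn [-0.0002  0.0267  0.0186]
```

View pics/w4.png

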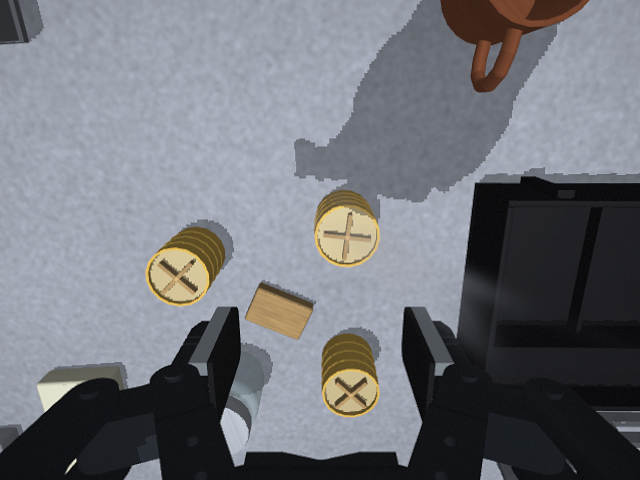

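The candle tops are centred at (347,235), (179,276) and (351,391). The matchbox (280,310) and jar (240,420) haven't moved.

```bash
python3 - <<'E'
from h import *
c=dict(np.load('w4.npz'))
for p in((347,235),(179,276),(351,391)):
    t=plane(c,[p],.058)[0];w=np.linalg.norm(np.diff(plane(c,[(p[0]-32,p[1]),(p[0]+32,p[1])],.058),axis=0));print(t,w)
print('jar',plane(c,[(232,435)],.08),'mb',plane(c,[(283,312)],.015))
go(np.r_[plane(c,[(347,235)],.058)[0][:2],.197])
E
```

```text
[ 0.4208 -0.2508  0.058 ] 0.048573797193241765
[ 0.4456 -0.3835  0.058 ] 0.04985144627019257
[ 0.5614 -0.254   0.058 ] 0.055051238598880635
jar [[ 0.5808 -0.3551  0.08  ]] mb [[ 0.5045 -0.3111  0.015 ]]
t 16.5 pos [ 0.4024 -0.2707  0.3951] [179.9945   0.1327 176.184 ] op 0.05943659494009231 F [-0.0328  0.7577 -0.6262] gf 0.0
shift now-axes [-0.4128  0.5273  4.953 ] turned-axes [-0.4235  0.5284  4.952 ] turn [0.001  0.0232 0.0147]
```

>>> carry_out:
  targets: "-0.2 0.26 0.3 0 0.02 0.02 0.4;-0.22 0.27 0.7 0 0 0 0.4;0 0 0.9 0 0 0 0.4;0 0 0.9 0 0 0 0.4;0 0 0.9 0 0 0 0.4;0 0 0.7 0 0 0 0.4;0 0 0.5 0 0 0 0.4;0 0 0.2 0 0 0 0.4"
  newtons: 35

```text
time: 17.17
ee_pos: [0.4196, -0.2504, 0.1877]
tcp_rot: [179.9, -0.2, 176.0]
wrist_force: [-1.3, 0.2, 0.2]
opening: 0.06
grasp_force: 0.0
```

>>> carry_out:
  targets: "0 0 0 0 0 0 0.4;0 0 0 0 0 0 -1;0 0 0 0 0 0 -1;0 0 0 0 0 0 -1;0 0 0 0 0 0 -1;0 0 -0.4 0 0 0 -1;0 0 -0.9 0 0 0 -1;0 0 -0.9 0 0 0 -1"

```text
time: 17.83
ee_pos: [0.42, -0.251, 0.2795]
tcp_rot: [179.9, -0.1, 176.0]
wrist_force: [1.1, -0.6, -0.9]
opening: 0.0493
grasp_force: 36.6
```

```bash
python3 -c "
from h import *
go([.481,.002,.31])"
```

```text
t 17.8333 pos [ 0.42   -0.251   0.2795] [179.9279  -0.1145 176.0039] op 0.049311606152062745 F [ 1.1237 -0.5571 -0.8688] gf 36.64173245429993
shift now-axes [-1.0784  6.4176 -0.7577] turned-axes [-1.0907  6.4149 -0.7636] turn [ 0.0126 -0.02   -0.0168]
```

>>> carry_out:
  targets: "0 0 -0.76 0 0 0 -1;-0.16 0.92 0 0 0 0 -1;-0.16 0.92 0 0 0 0 -1;-0.16 0.92 0 0 0 0 -1;-0.16 0.92 0 0 0 0 -1;-0.16 0.92 0 0 0 0 -1;-0.16 0.92 0 0 0 0 -1;-0.13 0.9 0 0 0 0 -1"

```text
time: 18.5
ee_pos: [0.482, 0.0037, 0.3102]
tcp_rot: [180.0, 0.1, 176.0]
wrist_force: [1.3, -0.7, 0.3]
opening: 0.0492
grasp_force: 36.8
```

>>> carry_out:
  targets: "0 0 0 0 0 0 -1;0 0 0.5 0 0 0 -1;0 0 0.7 0 0 0 -1;0 0 0.6 0 0 0 -1;0 0 0.4 0 0 0 -1;0 0 0.3 0 0 0 -1;0 0 0 0 0 0 -1;0 0 0 0 0 0 -1"

```text
time: 19.17
ee_pos: [0.482, 0.0017, 0.2098]
tcp_rot: [180.0, 0.0, 176.0]
wrist_force: [-0.2, -0.3, -0.7]
opening: 0.0492
grasp_force: 37.0
```

```bash
python3 -c "
from h import *
go([.481,.002,.1945])"
```

```text
t 19.1667 pos [0.482  0.0017 0.2098] [179.9859   0.0032 175.9975] op 0.04922628211605175 F [-0.2486 -0.2724 -0.6688] gf 36.972455978393555
shift now-axes [0.0248 0.006  0.3833] turned-axes [0.0247 0.0061 0.3833] turn [ 0.0025  0.0006 -0.0179]
```

>>> carry_out:
  targets: "0 0 0.2 0 0 0 -1;0 0 0.16 0 0 0 -1;0 0 0 0 0 0 -1;0 0 0 0 0 0 0.4;0 0 0 0 0 0 0.4;0 0 0 0 0 0 0.4;0 0 -0.5 0 0 0 0.4;0 0 -0.9 0 0 0 0.4"

```text
time: 19.83
ee_pos: [0.4807, 0.0018, 0.248]
tcp_rot: [-180.0, -0.4, 176.0]
wrist_force: [1.1, 0.5, -0.8]
opening: 0.0597
grasp_force: 0.0
```

>>> carry_out:
  targets: "0 0 -0.8 0 0 0 0.4;0 0 -0.6 0 0 0 0.4;0.04 -0.95 0 0 0 0 0.4;0.04 -0.95 0 0 0 0 0.4;0.04 -0.95 0 0 0 0 0.4;0.04 -0.95 0 0 0 0 0.4;0.04 -0.95 0 0 0 0 0.4;0.03 -0.95 0 0 0 0 0.4"

```text
time: 20.5
ee_pos: [0.4562, -0.2268, 0.3071]
tcp_rot: [180.0, 0.0, 176.0]
wrist_force: [0.5, 0.7, 0.5]
opening: 0.06
grasp_force: 0.0
```

>>> carry_out:
  targets: "0 -0.95 0 0 0 0 0.4;0 -0.95 0 0 0 0 0.4;0 -0.95 0 0 0 0 0.4;0 -0.95 0 0 0 0 0.4;0 -0.2 0.5 0 0 0 0.4;0 0 0 0 0 0 0.4;0 0 0 0 0 0 0.4;0 0 0 0 0 0 0.4"

```text
time: 21.17
ee_pos: [0.4458, -0.3838, 0.2873]
tcp_rot: [180.0, -0.0, 176.0]
wrist_force: [0.1, 0.2, 0.4]
opening: 0.0599
grasp_force: 0.0
```

```bash
python3 -c "
from h import *
go([.4456,-.3835,.1885])
im,c=snap('wrist','w5');print(proj(c,[[.4456,-.3835,.058],[.5614,-.254,.058]]))
im,c=snap('top','t5')
cv2.imwrite('pics/m5.png',np.hstack([cv2.resize(im[180:320,230:570],None,fx=1.2,fy=1.2),cv2.resize(cv2.imread('pics/w5.png'),(0,0),fx=.35,fy=.35)]))
" || python3 -c "
import cv2,numpy as np
a=cv2.imread('pics/t5.png')[180:320,230:570];b=cv2.resize(cv2.imread('pics/w5.png'),(340,255));cv2.imwrite('pics/m5.png',cv2.resize(np.vstack([a,b]),None,fx=1.5,fy=1.5))"
```

```text
t 21.1667 pos [ 0.4458 -0.3838  0.2873] [179.9599  -0.0111 176.0365] op 0.05989056154558241 F [0.1494 0.2053 0.3525] gf 0.0
shift now-axes [0.0054 0.0063 2.4704] turned-axes [0.0059 0.008  2.4704] turn [ 0.007  -0.0019 -0.0111]
[[319.4869 267.3329]
 [557.6327 439.7322]]
```

View pics/m5.png

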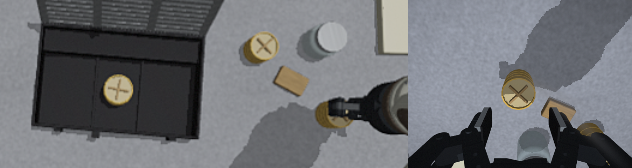

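The candle in the middle bay stands upright. The next candle lies squarely between the fingers.

>>> carry_out:
  targets: "0 0 0.6 0 0 0 0.4;0 0 0.7 0 0 0 0.4;0 0 0.6 0 0 0 0.4;0 0 0.4 0 0 0 0.4;0 0 0.17 0 0 0 0.4;0 0 0 0 0 0 0.4;0 0 0 0 0 0 -1;0 0 0 0 0 0 -1"

```text
time: 21.93
ee_pos: [0.4463, -0.3846, 0.19]
tcp_rot: [-179.9, 0.1, 176.0]
wrist_force: [0.3, 0.2, -1.1]
opening: 0.0494
grasp_force: 36.3
```

>>> carry_out:
  targets: "0 0 0 0 0 0 -1;0 0 0 0 0 0 -1;0 0 0 0 0 0 -1;0 0 -0.4 0 0 0 -1;0 0 -0.8 0 0 0 -1;0 0 -0.9 0 0 0 -1;0 0 -0.9 0 0 0 -1;0 0 0 0 0 0 -1"

```text
time: 22.6
ee_pos: [0.4463, -0.3852, 0.3161]
tcp_rot: [-179.7, 0.5, 176.0]
wrist_force: [0.5, -0.7, 0.1]
opening: 0.0495
grasp_force: 36.6
```

```bash
python3 -c "
from h import *
go([.4867,.0837,.31])"
```

```text
t 22.6 pos [ 0.4463 -0.3852  0.3161] [-179.6635    0.4662  176.0024] op 0.04946104220334874 F [ 0.5303 -0.7043  0.147 ] gf 36.64406418800354
shift now-axes [-0.1885 11.7651  0.0845] turned-axes [-0.2098 11.7641  0.1521] turn [-0.0588  0.0813 -0.0173]
```

>>> carry_out:
  targets: "-0.02 0.95 0 0 0.04 0 -1;-0.02 0.95 0 0 0.04 0 -1;-0.02 0.95 0 0 0 0 -1;-0.02 0.95 0 0 0 0 -1;-0.02 0.95 0 0 0 0 -1;-0.02 0.95 0 0 0 0 -1;-0.02 0.95 0 0 0 0 -1;-0.02 0.95 0 0 0 0 -1"

```text
time: 23.27
ee_pos: [0.4729, -0.0801, 0.3082]
tcp_rot: [180.0, -0.4, 176.0]
wrist_force: [1.8, 1.0, -0.4]
opening: 0.0493
grasp_force: 37.0
```

>>> carry_out:
  targets: "-0.02 0.95 0 0 0 0 -1;-0.02 0.95 0 0 0 0 -1;0 0.95 0 0 0 0 -1;0 0.95 0 0 0 0 -1;0 0.35 0 0 0 0 -1;0 0 0 0 0 0 -1;0 0 0 0 0 0 -1;0 0 0 0 0 0 -1"

```text
time: 23.93
ee_pos: [0.4863, 0.0832, 0.3081]
tcp_rot: [-180.0, -0.5, 176.0]
wrist_force: [0.6, -0.2, -1.2]
opening: 0.0491
grasp_force: 37.0
```

```bash
python3 -c "
from h import *
go([.4867,.0837,.1965])"
```

```text
t 23.9333 pos [0.4863 0.0832 0.3081] [-179.994    -0.4624  176.0036] op 0.049142529005033714 F [ 0.6265 -0.2114 -1.1988] gf 37.04167664051056
shift now-axes [-0.0305  0.0125  2.7893] turned-axes [-0.008   0.0122  2.7894] turn [-0.001  -0.0807 -0.0168]
```

>>> carry_out:
  targets: "0 0 0.6 0 -0.08 0 -1;0 0 0.7 0 0 0 -1;0 0 0.7 0 0 0 -1;0 0 0.4 0 0 0 -1;0 0 0.2 0 0 0 -1;0 0 0.17 0 0 0 -1;0 0 0 0 0 0 -1;0 0 0 0 0 0 0.4"

```text
time: 24.6
ee_pos: [0.4866, 0.0834, 0.1983]
tcp_rot: [180.0, 0.1, 176.0]
wrist_force: [0.3, -0.1, -0.2]
opening: 0.0594
grasp_force: 0.0
```

>>> carry_out:
  targets: "0 0 0 0 0 0 0.4;0 0 0 0 0 0 0.4;0 0 -0.5 0 0 0 0.4;0 0 -0.9 0 0 0 0.4;0 0 -0.9 0 0 0 0.4;0 0 -0.7 0 0 0 0.4;0 0 0 0 0 0 0.4;0 0 0 0 0 0 0.4"

```text
time: 25.27
ee_pos: [0.4867, 0.0839, 0.3199]
tcp_rot: [179.9, 0.3, 176.0]
wrist_force: [0.5, 0.3, -1.2]
opening: 0.0599
grasp_force: 0.0
```

```bash
python3 -c "
from h import *
go([.5614,-.254,.31])"
```

```text
t 25.2667 pos [0.4867 0.0839 0.3199] [179.9235   0.2622 176.0197] op 0.05990226403774593 F [ 0.4555  0.3342 -1.1561] gf 0.0
shift now-axes [-2.4487 -8.2967  0.2484] turned-axes [-2.4382 -8.2998  0.2482] turn [ 0.0133  0.0458 -0.014 ]
```

>>> carry_out:
  targets: "0 -0.95 0 0 0.04 0 0.4;0 -0.95 0 0 0 0 0.4;0 -0.95 0 0 0 0 0.4;0 -0.95 0 0 0 0 0.4;0 -0.95 0 0 0 0 0.4;0 -0.95 0 0 0 0 0.4;-0.4 -0.85 0 0 0 0 0.4;-0.4 -0.85 0 0 0 0 0.4"

```text
time: 25.93
ee_pos: [0.4969, -0.2157, 0.3166]
tcp_rot: [180.0, -0.2, 176.0]
wrist_force: [1.2, 1.0, 0.5]
opening: 0.0597
grasp_force: 0.0
```

>>> carry_out:
  targets: "-0.4 -0.9 0 0 0 0 0.4;-0.6 0 0 0 0 0 0.4;-0.64 0 0 0 0 0 0.4;0 0 0 0 0 0 0.4;0 0 0 0 0 0 0.4;0 0 0 0 0 0 0.4;0 0 0 0 0 0 0.4;0 0 0 0 0 0 0.4"

```text
time: 26.6
ee_pos: [0.5599, -0.254, 0.3172]
tcp_rot: [180.0, -0.2, 176.0]
wrist_force: [-0.5, 0.2, -0.7]
opening: 0.0596
grasp_force: 0.0
```

```bash
python3 -c "
from h import *
im,c=snap('wrist','w6');print(proj(c,[[.5614,-.254,.058]]))
hsv=cv2.cvtColor(im,cv2.COLOR_BGR2HSV);m=((hsv[...,0]>12)&(hsv[...,0]<35)&(hsv[...,1]>60)&(hsv[...,2]>190)).astype(np.uint8)
for k in cv2.findContours(cv2.morphologyEx(m,3,np.ones((9,9))),0,2)[0]:
  if cv2.contourArea(k)>600: print(cv2.minEnclosingCircle(k),cv2.contourArea(k),plane(c,[cv2.minEnclosingCircle(k)[0]],.058))
im,c=snap('top');cv2.imwrite('pics/m6.png',np.vstack([cv2.resize(im[180:320,230:550],(640,280)),cv2.resize(cv2.imread('pics/w6.png'),(400,300))[:, :].repeat(1,0) if 0 else cv2.copyMakeBorder(cv2.resize(cv2.imread('pics/w6.png'),(400,300)),0,0,0,240,0)]))
go([.5614,-.254,.1885])"
```

```text
[[319.4293 252.5232]]
((318.5, 256.0), 42.851585388183594) 2955.0 [[ 0.5635 -0.2547  0.058 ]]
t 26.7 pos [ 0.56   -0.2541  0.3174] [180.      -0.1904 176.0135] op 0.059438232903753135 F [0.1241 0.6269 0.1487] gf 0.0
shift now-axes [-0.0453  0.0041  3.222 ] turned-axes [-0.0346  0.0041  3.2221] turn [ 0.     -0.0332 -0.0151]
```

View pics/m6.png

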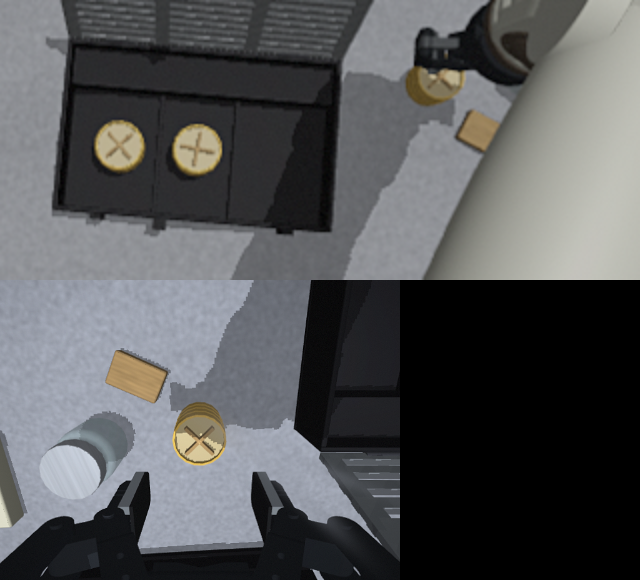

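Two candles are standing in the tote, and the third is centred at (318,256). I'll descend on it.

>>> carry_out:
  targets: "-0.05 0 0.7 0 0 0 0.4;0 0 0.8 0 0 0 0.4;0 0 0.8 0 0 0 0.4;0 0 0.5 0 0 0 0.4;0 0 0.3 0 0 0 0.4;0 0 0.12 0 0 0 0.4;0 0 0 0 0 0 -1;0 0 0 0 0 0 -1"

```text
time: 27.37
ee_pos: [0.5623, -0.2545, 0.1895]
tcp_rot: [-180.0, -0.1, 176.0]
wrist_force: [-0.4, -0.4, -1.1]
opening: 0.049
grasp_force: 36.5
```

>>> carry_out:
  targets: "0 0 0 0 0 0 -1;0 0 0 0 0 0 -1;0 0 0 0 0 0 -1;0 0 -0.4 0 0 0 -1;0 0 -0.8 0 0 0 -1;0 0 -0.9 0 0 0 -1;0 0 -0.9 0 0 0 -1;0 0 0 0 0 0 -1"

```text
time: 28.03
ee_pos: [0.5632, -0.2547, 0.3168]
tcp_rot: [-179.8, 0.4, 176.0]
wrist_force: [0.7, -1.3, 0.3]
opening: 0.0495
grasp_force: 36.9
```

```bash
python3 -c "
from h import *
go([.475,-.080,.31])"
```

```text
t 28.0333 pos [ 0.5632 -0.2547  0.3168] [-179.7923    0.3689  176.0119] op 0.049456619292445256 F [ 0.7449 -1.2598  0.298 ] gf 36.904690861701965
shift now-axes [2.5046 4.2053 0.1381] turned-axes [2.4971 4.2086 0.1695] turn [-0.0363  0.0644 -0.0155]
```

>>> carry_out:
  targets: "0.8 0 0 0 0.06 0 -1;0.8 0 0 0 0 0 -1;0.5 0.75 0 0 0 0 -1;0.4 0.85 0 0 0 0 -1;0 0.9 0 0 0 0 -1;0 0.9 0 0 0 0 -1;0 0.8 0 0 0 0 -1;0 0 0 0 0 0 -1"

```text
time: 28.7
ee_pos: [0.4743, -0.0759, 0.3096]
tcp_rot: [179.9, -0.5, 176.2]
wrist_force: [-0.1, -0.5, -2.2]
opening: 0.0488
grasp_force: 37.2
```

```bash
python3 -c "
from h import *
go([.475,-.080,.1965])"
```

```text
t 28.7 pos [ 0.4743 -0.0759  0.3096] [179.9095  -0.4869 176.2229] op 0.048792062628339364 F [-0.1189 -0.5049 -2.199 ] gf 37.24694073200226
shift now-axes [-0.0485 -0.1057  2.8277] turned-axes [-0.0247 -0.1012  2.8282] turn [ 0.0157 -0.085   0.0214]
```

>>> carry_out:
  targets: "-0.03 -0.1 0.6 0 -0.08 0.02 -1;0 0 0.7 0 0 0 -1;0 0 0.7 0 0 0 -1;0 0 0.4 0 0 0 -1;0 0 0.2 0 0 0 -1;0 0 0.2 0 0 0 -1;0 0 0 0 0 0 -1;0 0 0 0 0 0 0.4"

```text
time: 29.37
ee_pos: [0.4752, -0.084, 0.1978]
tcp_rot: [180.0, -0.0, 175.9]
wrist_force: [0.4, -0.2, 0.8]
opening: 0.0592
grasp_force: 0.0
```

>>> carry_out:
  targets: "0 0 0 0 0 0 0.4;0 0 0 0 0 0 0.4;0 0 -0.5 0 0 0 0.4;0 0 -0.9 0 0 0 0.4;0 0 -0.9 0 0 0 0.4;0 0 -0.7 0 0 0 0.4;0.7 0 -0.6 0 0 0 0.4;0.7 0 -0.8 0 0 0 0.4"

```text
time: 30.03
ee_pos: [0.4195, -0.0799, 0.3732]
tcp_rot: [180.0, -0.1, 175.9]
wrist_force: [0.1, -0.3, 0.9]
opening: 0.0596
grasp_force: 0.0
```

>>> carry_out:
  targets: "0.7 0 0 0 0 0 0.4;0 0.9 0 0 0 0 0.4;0 0.9 0 0 0 0 0.4;0 0 0 0 0 0 0.4;0 0 0 0 0 0 0.4;0 0 0 0 0 0 0.4;0 0 0 0 0 0 0.4;0 0 0 0 0 0 0.4"

```text
time: 30.7
ee_pos: [0.3972, -0.0069, 0.3726]
tcp_rot: [180.0, -0.1, 175.8]
wrist_force: [-0.7, -0.3, -1.0]
opening: 0.0598
grasp_force: 0.0
```

```bash
python3 -c "
from h import *
go([.643,-.012,.46])
im,c=snap('wrist');im2,c2=snap('scene')
cv2.imwrite('pics/m7.png',np.vstack([cv2.resize(im,(400,300)),cv2.resize(im2[130:370,230:550],(400,300))]))
"
```

```text
t 30.7 pos [ 0.3972 -0.0069  0.3726] [179.9953  -0.1079 175.8166] op 0.05975695901182924 F [-0.7338 -0.2948 -0.9901] gf 0.0
shift now-axes [-6.1334  0.3217 -2.1976] turned-axes [-6.139   0.2911 -2.1861] turn [ 0.0009 -0.0188 -0.0495]
```

View pics/m7.png

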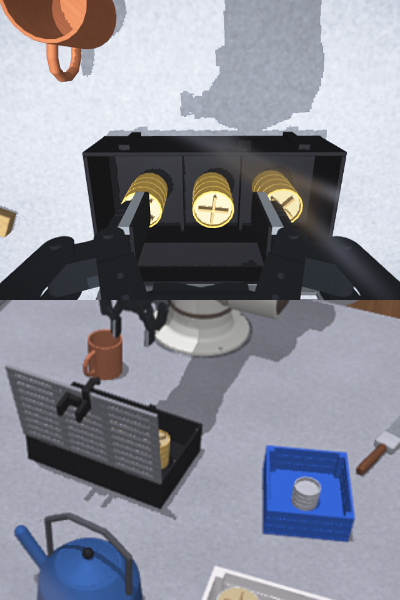

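Everything is in place: three candles upright in the tote and the tin in the crate. Now I'll regrasp the plates from above and swing the cover shut.

>>> carry_out:
  targets: "0 0.1 -0.8 0 0 -0.05 0.5;-0.1 0.1 -0.8 0 0 0 0.5;-0.5 0.1 -0.7 0 0 0 0.5;-0.9 0 0 0 0 0 0.5;-0.9 0 0 0 0 0 0.5;-0.9 0 0 0 0 0 0.5;-0.9 0 0 0 0 0 0.5;-0.9 0 0 0 0 0 0.5"

```text
time: 31.47
ee_pos: [0.6034, -0.0087, 0.4636]
tcp_rot: [180.0, -0.1, 176.1]
wrist_force: [0.9, 0.9, 0.9]
opening: 0.0642
grasp_force: 0.0
```

>>> carry_out:
  targets: "-0.7 0 0 0 0 0 0.5;-0.41 0 0 0 0 0 0.5;0 0 0 0 0 0 0.5;0 0 0 0 0 0 0.5;0 0 0 0 0 0 0.5;0 0 0 0 0 0 0.5;0 0 0 0 0 0 0.5;0 0 0 0 0 0 0.5"

```text
time: 32.13
ee_pos: [0.6452, -0.0108, 0.4649]
tcp_rot: [180.0, -0.0, 176.2]
wrist_force: [-1.0, 0.6, 0.0]
opening: 0.064
grasp_force: 0.0
```

```bash
python3 -c "
from h import *
go([.646,-.0122,.3765])
im,c=snap('wrist','w8')
cv2.imwrite('pics/w8.png',cv2.resize(im,(480,360)))
"
```

```text
t 32.1333 pos [ 0.6452 -0.0108  0.4649] [179.9824  -0.0457 176.1779] op 0.06397384801004177 F [-1.0088  0.6143  0.0417] gf 0.0
shift now-axes [-0.0244 -0.0348  2.2103] turned-axes [-0.0227 -0.0341  2.2103] turn [ 0.0031 -0.008   0.0136]
```

View pics/w8.png

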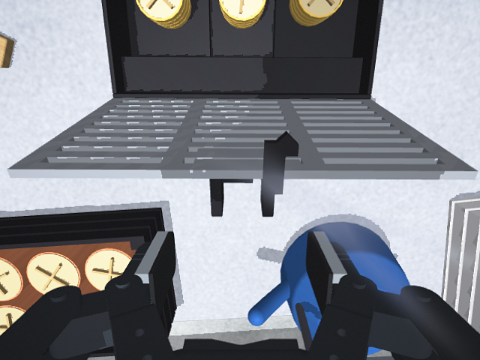

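>>> carry_out:
  targets: "-0.02 -0.03 0.6 0 0 0 0.5;0 0 0.7 0 0 0 0.5;0 0 0.5 0 0 0 0.5;0 0 0.3 0 0 0 0.5;0 0 0.11 0 0 0 0.5;0 0 0 0 0 0 0.5;0 0 0 0 0 0 -1;0 0 0 0 0 0 -1"

```text
time: 32.85
ee_pos: [0.6466, -0.0118, 0.3772]
tcp_rot: [179.9, 0.0, 176.2]
wrist_force: [-0.6, 4.6, 2.3]
opening: 0.0411
grasp_force: 2.0
```

>>> carry_out:
  targets: "0 0 0 0 0 0 -1;0 0 0 0 0 0 -1;0 0 0 0 0 0 -1;0 0 0 0 0 0 -1;0 0 0 0 0 0 -1;0 0 0 0 0 0 -1;0 0 0 0 0 0 -1;0.15 0 -0.04 0 0 0 -1"

```text
time: 33.52
ee_pos: [0.6415, -0.0127, 0.3793]
tcp_rot: [-179.9, 0.2, 176.1]
wrist_force: [4.4, -8.2, 4.6]
opening: 0.036
grasp_force: 37.9
```

```bash
python3 -c "
from h import *
go([.6398,-.0122,.3785])"
```

```text
t 33.5167 pos [ 0.6415 -0.0127  0.3793] [-179.8858    0.1918  176.0783] op 0.0360450748668451 F [ 4.4205 -8.2422  4.5767] gf 37.92835772037506
shift now-axes [0.0427 0.0101 0.0209] turned-axes [0.0426 0.01   0.0211] turn [-0.0199  0.0335 -0.0038]
```

>>> carry_out:
  targets: "0.41 0 -0.1 0 0 0 -1;0.4 0 -0.07 0 0 0 -1;0.4 0 -0.03 0 0 0 -1;0.4 0 0.01 0 0 0 -1;0.4 0 0.05 0 0 0 -1;0.39 0 0.09 0 0 0 -1;0.38 0 0.13 0 0 0 -1;0.36 0 0.17 0 0 0 -1"

```text
time: 34.18
ee_pos: [0.5151, -0.0038, 0.3693]
tcp_rot: [-179.9, 0.2, 176.1]
wrist_force: [4.3, -6.5, -0.6]
opening: 0.0361
grasp_force: 48.8
```

```bash
python3 -c "
from h import *
th=.9;go([.5901-.158*np.cos(th)+.03*np.sin(th),-.003,.2263+.158*np.sin(th)+.03*np.cos(th)])"
```

```text
t 34.1833 pos [ 0.5151 -0.0038  0.3693] [-179.9341    0.1888  176.0823] op 0.036065612114035486 F [ 4.3368 -6.5497 -0.6229] gf 48.75678554177284
shift now-axes [-0.0057  0.0216  0.0159] turned-axes [-0.0058  0.0216  0.0159] turn [-0.0115  0.033  -0.0031]
```

On the arc. I'll continue down to 0.

>>> carry_out:
  targets: "0.35 0 0.21 0 0 0 -1;0.32 0 0.25 0 0 0 -1;0.3 0 0.27 0 0 0 -1;0.27 0 0.3 0 0 0 -1;0.24 0 0.32 0 0 0 -1;0.21 0 0.35 0 0 0 -1;0.17 0 0.36 0 0 0 -1;0.13 0 0.38 0 0 0 -1"

```text
time: 34.85
ee_pos: [0.4354, 0.0017, 0.2711]
tcp_rot: [-180.0, 0.1, 176.1]
wrist_force: [0.4, -5.2, 1.0]
opening: 0.0365
grasp_force: 38.3
```

```bash
python3 -c "
from h import *
go([.4321,.002,.2563])"
```

```text
t 34.85 pos [0.4354 0.0017 0.2711] [-179.9501    0.0573  176.1297] op 0.03650291409750728 F [ 0.3956 -5.2324  0.9667] gf 38.28405757405562
shift now-axes [0.0835 0.0014 0.3706] turned-axes [0.0831 0.001  0.3707] turn [-0.0087  0.01    0.0052]
```

>>> carry_out:
  targets: "0.05 0 0.15 0 0 0 -1;0.04 0 0.15 0 0 0 -1;0 0 0.08 0 0 0 -1;0 0 0.02 0 0 0 -1;0 0 0 0 0 0 -1;0 0 0 0 0 0 -1;0 0 0 0 0 0 -1;0 0 0 0 0 0 -1"

```text
time: 35.52
ee_pos: [0.4317, 0.002, 0.2548]
tcp_rot: [-179.9, -0.2, 176.1]
wrist_force: [-6.6, -5.7, 0.3]
opening: 0.0359
grasp_force: 38.5
```

>>> carry_out:
  targets: "0 0 0.05 0 0 0 -1;0 0 0.04 0 0 0 -1;0 0 0 0 0 0 -1;0 0 0 0 0 0 0.4;0 0 0 0 0 0 0.4;0 0 0 0 0 0 0.4;0 0 0 0 0 0 0.4;0 0 0 0 0 0 0.4"

```text
time: 36.18
ee_pos: [0.4322, 0.0024, 0.2505]
tcp_rot: [180.0, -0.1, 176.2]
wrist_force: [0.1, -0.1, 0.1]
opening: 0.0594
grasp_force: 0.0
```

>>> carry_out:
  targets: "0 0 -0.3 0 0 0 0.4;0 0 -0.7 0 0 0 0.4;0 0 -0.9 0 0 0 0.4;0 0 -0.9 0 0 0 0.4;0.8 0 -0.5 0 0 0 0.4;0.8 0 0 0 0 0 0.4;0.5 0 0 0 0 0 0.4;0 0 0 0 0 0 0.4"

```text
time: 36.85
ee_pos: [0.3458, 0.008, 0.3846]
tcp_rot: [180.0, 0.0, 176.2]
wrist_force: [0.1, -0.3, 0.5]
opening: 0.0599
grasp_force: 0.0
```

```bash
python3 -c "
from h import *
go([.35,.002,.38])
im,c=snap('wrist');im2,c2=snap('scene');im3,_=snap('top','t9')
cv2.imwrite('pics/m9.png',np.hstack([np.vstack([cv2.resize(im,(400,300)),cv2.resize(im2[130:370,130:530],(400,240))]),cv2.resize(im3[180:320,100:560],(400,122)).repeat(1,0) if 0 else cv2.resize(im3[:,80:560],(400,540))]))
"
```

```text
t 36.85 pos [0.3458 0.008  0.3846] [179.9737   0.0073 176.1922] op 0.05992168885419425 F [ 0.1427 -0.3068  0.5438] gf 0.0
shift now-axes [-0.1155 -0.1436  0.1142] turned-axes [-0.1158 -0.1433  0.1142] turn [0.0046 0.0013 0.0161]
```

View pics/m9.png

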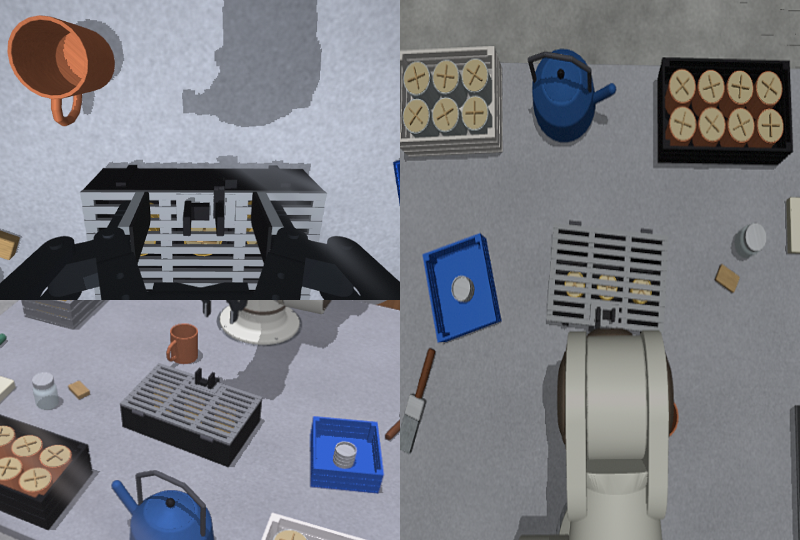

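The views show the cover shut over the three candles, and the tin in the crate. I'll compare this with the first image for flushness and the tab gap.

```bash
python3 -c "
from h import *
a=cv2.imread('pics/top0.png')[265:297,255:400].astype(int);b=cv2.imread('pics/t9.png')[265:297,255:400].astype(int)
d=np.abs(a-b).max(2);print((d>40).sum(),np.argwhere(d>40).tolist()[:60])
A=np.vstack([a,b]).astype(np.uint8);cv2.imwrite('pics/cmp.png',cv2.resize(A,None,fx=5,fy=5,interpolation=2))"
```

```text
332 [[0, 68], [0, 69], [0, 70], [0, 71], [0, 72], [0, 73], [0, 74], [0, 75], [0, 77], [0, 78], [0, 79], [1, 70], [1, 71], [1, 72], [1, 73], [1, 74], [1, 75], [1, 76], [1, 77], [1, 104], [1, 105], [1, 106], [1, 107], [1, 108], [1, 109], [1, 110], [2, 105], [2, 106], [2, 107], [2, 108], [2, 109], [2, 110], [2, 111], [2, 112], [2, 113], [2, 114], [2, 115], [2, 116], [2, 117], [2, 118], [2, 119], [2, 120], [3, 106], [3, 107], [3, 108], [3, 109], [3, 110], [3, 111], [3, 112], [3, 113], [3, 114], [3, 115], [3, 116], [3, 117], [3, 118], [3, 119], [3, 120], [4, 108], [4, 109], [4, 110]]
```

View pics/cmp.png

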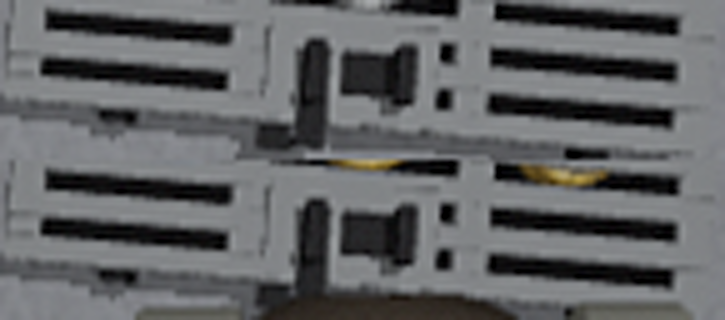

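The slats, tab and plate positions match the start exactly, so the cover is flush and the tab has sprung back. The robot is clear, so I'll hand in.

```bash
python3 -c "
from workcell import bot
print(bot.job_done())"
```

```text
the job is handed in; nothing more can be done
None
```

I handed the job in at about 37 s, with no verdict shown: the one burnt-out tin is in the blue crate, all three loose candles stand upright in the tote's bays, the cover is shut flush with the tab sprung back, and the jar and matchbox were not touched.

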